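# Put the spare electronic parts back in the organiser

### The job

Put the four electronic parts that lie on the assembly mat (heat sink, control knob, terminal block and relay) back into the yellow parts case, each into the bin that already holds its own kind, set down flat and right way up on the bin's floor beside the others, so that the lid could close. The bottle cap and the pencil sharpener do not belong in the case: leave them lying where they are on the mat.

Things in the scene. Friction and masses are not known exactly. Their poses are not given: they have to be found in the camera images.
- heat_sink: loose aluminium heat sink, bare silver, with six upright fins along its x; 32 (x) x 24 (y) x 16 (z) mm, 20 to 40 g. Origin: centre of its underside, z up. Starts on the assembly mat, whose top is 2 mm above the table, at any heading.
- control_knob: loose round black control knob with fluted side, a red disc on its top and a white pointer line (along its +x); 30 mm across, 18 mm high, 14 to 28 g. Origin: centre of its underside, z up. Starts on the assembly mat, whose top is 2 mm above the table, at any heading.
- terminal_block: loose green screw terminal block with a row of five steel screws on top; 30 (x) x 16 (y) x 18 (z) mm, 14 to 28 g. Origin: centre of its underside, z up. Starts on the assembly mat, whose top is 2 mm above the table, at any heading.
- relay: loose blue box-shaped relay lying on its side, black foot and short brass pins (4 mm, at its -x end), pale patch on top; body 30 (x) x 20 (y) x 16 (z) mm, 17 to 35 g. Origin: centre of its underside, z up. Starts on the assembly mat, whose top is 2 mm above the table, at any heading.
- heat_sink_bin: dark grey open bin in the yellow case, holding three silver heat sinks (fixed). Fixed; outside 116 (x) x 98 (y) mm, 34 high, walls and floor 2 mm. Origin: centre of its underside, 4 mm above the table; z up. Stock fills x = +14 mm to the far wall, 20 mm high; the free floor, 70 x 94 mm, is centred at (-21, 0). The four bins stand 2 x 2, 2 mm apart, all with one heading; case walls are 24 mm high.
- control_knob_bin: dark grey open bin in the yellow case, holding two black knobs with red tops (fixed). Fixed; outside 116 (x) x 98 (y) mm, 34 high, walls and floor 2 mm. Origin: centre of its underside, 4 mm above the table; z up. Stock fills x = +14 mm to the far wall, 20 mm high; the free floor, 70 x 94 mm, is centred at (-21, 0). The four bins stand 2 x 2, 2 mm apart, all with one heading; case walls are 24 mm high.
- terminal_block_bin: dark grey open bin in the yellow case, holding three green terminal blocks (fixed). Fixed; outside 116 (x) x 98 (y) mm, 34 high, walls and floor 2 mm. Origin: centre of its underside, 4 mm above the table; z up. Stock fills x = +14 mm to the far wall, 20 mm high; the free floor, 70 x 94 mm, is centred at (-21, 0). The four bins stand 2 x 2, 2 mm apart, all with one heading; case walls are 24 mm high.
- relay_bin: dark grey open bin in the yellow case, holding three blue relays (fixed). Fixed; outside 116 (x) x 98 (y) mm, 34 high, walls and floor 2 mm. Origin: centre of its underside, 4 mm above the table; z up. Stock fills x = +14 mm to the far wall, 20 mm high; the free floor, 70 x 94 mm, is centred at (-21, 0). The four bins stand 2 x 2, 2 mm apart, all with one heading; case walls are 24 mm high.
- bottle_cap: loose all-red plastic drink-bottle cap, 30 mm across, 16 mm high: like the knob in size, but no part for the case. Origin: centre of its underside, z up. On the mat among the parts.
- sharpener: loose metal double pencil sharpener, silver with two dark blades on top, 28 (x) x 24 (y) x 13 (z) mm: like the heat sink, but no part for the case. Origin: centre of its underside, z up. On the mat among the parts.
There are look-alikes about, which are no part of the job. Leave any pink or purple look-alike of the relay alone.

How it is judged:
By the outcome, as a careful person would: the job done as asked, in the order asked, and still so for the second after the job is handed in, with the robot touching nothing.
It also fails if it takes over 106 s, if anything falls off the work surface, if the arm or the gripper's body presses on something with over 40 N, if the wrist force passes 120 N, or if a joint passes its speed limit or range.

### The arm

A 6-joint arm with a two-finger parallel gripper is mounted at the origin on the work surface. World frame = base frame: x ahead of the robot, y to its left, z up, the work surface at z = 0. Lengths are in m, angles in rad, forces in N, time in s.
With the tool pointing down it reaches from about 0.275 to 0.875 m from the base axis. Payload 12.5 kg.
Tool frame: the origin (TCP) lies midway between the tips of the shut fingers; the grasp point (between the pads) lies 19 mm behind it; z points along the fingers, y is the line along which they close (so a half turn about z gives the same grasp; the last joint's range is limited). The gripper opens to 85 mm and grips with 20 to 120 N. Pads are 22 mm wide; open, the fingers measure 114 mm over their backs; the gripper's body (76 mm by 85 mm) begins 54 mm behind the grasp point. The pads swing forward as they close: fully open they stand 13 mm farther back than shut.
Start: joints at [-1.338, 0.351, 1.652, -0, 1.139, -0.085], TCP at [0.172, -0.522, 0.231] pointing down, gripper open.
Joint ranges: [-2.75, 2.75], [-0.79, 2.1], [0.01, 2.65], [-1.57, 4.71], [0.07, 3.14], [-2.87, 2.87]. Speed limits (rad/s): [2.22, 2.22, 2.79, 3.14, 3.14, 3.14].

### API

Orientations are given as a unit quaternion [w, x, y, z].
In Python, from plant import manip, imaging, order gives the robot as it stands.
- The arm moves only by the tool send_rows, never from a script. Its argument "increments" is a list of rows, each an object of numbers: "dx", "dy", "dz": the shift along the world's x, y, z in cm; "rx", "ry", "rz": the turn, a rotation vector about the world's x, y, z in degrees; "hand": the opening, from 0 (shut) to 1 (fully open). A call has 1 to 5 rows; each row is the pose to reach, as a shift and turn from the pose commanded when the call began; what a row does not reach only later rows make up. A row lasts 1/10 s, in which the tool goes at most 50 mm and 8.59 degrees, less where a joint would pass 70% of its speed; a pose out of reach is approached as far as the arm can. A call with a gripper value outside its range is refused whole. The fingers move at their own pace and stop on an object; "squeeze" is the grip in N (left out, the last holds). Time passes only in rows, so rows that repeat a pose let the fingers close. It gives the time, the measured TCP pose, the force, the opening and the grip force at its end, in the units of the state.
- manip.sense(): the state, without advancing time (a new reading comes with each control period).
- imaging.get_image(name): name is "scene" or "top"; returns a dict with "image" (420x560x3 uint8, blue, green, red), "fx", "fy", "cx", "cy" (pixels), "k1" (the pictures are not rectified: a ray, as slopes to the right and down, at radius r is drawn at 1 + k1 r^2 times it, then the intrinsics apply), "position" and "orientation" of the camera in the world. Camera axes: x right, y down, z forward; pixel columns grow to the right and rows downward; lengths in m; the calibration is good to about 2 mm. A picture is of the moment at which its call begins. There is no depth.
- order.finish_job(): hands the job in; it is judged then, once.
The state is a dict: "clock": time; "q": joint angles; "dq": joint speeds; "tau": joint torques, N m; "tcp_pos": TCP position; "orientation": TCP orientation; "force": force on the tool from outside, world axes, zero at the start; "ft_torque": the same for the moment, N m; "finger_gap": opening from 0.0 (shut) to 1.0 (fully open); "finger_force": force on a finger pad.
Only numpy, scipy, OpenCV 4.12 (cv2) and the standard library are available. Lean on these libraries where they do the work, as an engineer would, in place of code of your own. Each camera call takes 0.05 s, during which the arm holds its last target. There are 200 camera calls.

## Working session

There is one attempt and no reset: what is moved stays moved. The work goes in short steps, Python scripts to look and compute and a tool call to move; the robot and the scene stay as the last step left them, time stands still between calls to the robot, and variables do not carry over. Pictures are saved under pics/ and viewed, at most 14 in all, crops included, and the job is handed in when it is done.

Besides the shell and the picture viewer there is one more tool, called after ">>>" as name(argument=value, ...) on one line, values as JSON. send_rows: Moves the arm, as the interface text tells. Its arguments: {"type":"object","properties":{"increments":{"type":"array","items":{"type":"object","properties":{"dx":{"type":"number"},"dy":{"type":"number"},"dz":{"type":"number"},"rx":{"type":"number"},"ry":{"type":"number"},"rz":{"type":"number"},"hand":{"type":"number"}}}},"squeeze":{"type":"number"}},"required":["increments"]}

```bash
mkdir -p pics; ls
python3 - <<'E'
from plant import manip, imaging
import cv2,pickle
d={}
for n in ("scene","top"):
    r=imaging.get_image(n); d[n]=r; cv2.imwrite(f"pics/{n}0.png",r["image"]); print(n,{k:v for k,v in r.items() if k!="image"})
pickle.dump(d,open("d0.pkl","wb"))
print(manip.sense())
E
```

```text
pics
scene {'fx': 405.1520495318046, 'fy': 405.1520495318046, 'cx': 279.0703832991977, 'cy': 210.91361471801744, 'k1': 0.0354346429356381, 'position': array([0.8907033 , 0.54176681, 0.46458732]), 'orientation': array([-0.13974295,  0.23270872,  0.8370882 , -0.47497569])}
top {'fx': 414.60344958032863, 'fy': 414.60344958032863, 'cx': 278.86262152738533, 'cy': 204.54679056766076, 'k1': 0.02369252095712184, 'position': array([ 0.34017112, -0.02765743,  0.86450299]), 'orientation': array([-0.08276286,  0.71624526, -0.68772797,  0.08469517])}
{'clock': 0.1, 'q': array([-1.33758307e+00,  3.51191963e-01,  1.65237172e+00,  1.27944460e-05,
        1.13909628e+00, -8.46037270e-02]), 'dq': array([-0.00020124, -0.00074153, -0.00381323,  0.00148418, -0.00055214,
        0.0023282 ]), 'tau': array([ 4.71923795e-04, -5.06828678e+01, -2.91876304e+01, -6.61632021e-05,
        2.69384502e-03, -1.18234860e-05]), 'tcp_pos': array([ 0.17182652, -0.52215185,  0.23080258]), 'orientation': array([-5.32613021e-04,  9.87400875e-01,  1.58237879e-01, -3.38237247e-05]), 'force': array([ 0.5956449 , -1.3113041 ,  1.21234152]), 'ft_torque': array([-0.03274154,  0.02090515, -0.02053604]), 'finger_force': 0.0, 'finger_gap': 0.998252678177644}
```

View pics/top0.png

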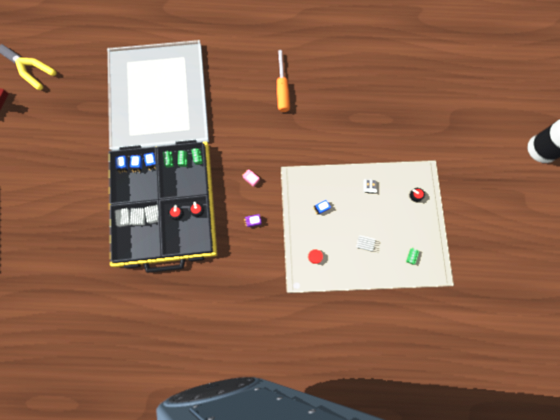

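View pics/scene0.png

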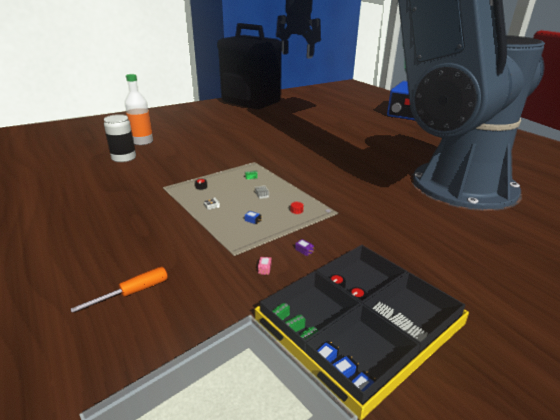

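The top picture shows the case with its bins: blue (135,160), green (183,158), silver (137,216), black/red knobs (185,210). On the mat:

| Wanted part | Pixel | Could be confused with |
|---|---|---|
| Knob | (417,195) | Red cap (316,257) |
| Heat sink, finned | (367,243) | Sharpener with dark blades (370,186) |
| Relay, blue | (323,207) | Purple (254,221) and pink (252,178) |
| Terminal block, green | (412,257) | None |

I'll check these choices in a close crop.

```bash
cat > h.py <<'E'
import numpy as np, cv2, pickle
from scipy.spatial.transform import Rotation as R
def ray(c,uv):
    K=np.array([[c["fx"],0,c["cx"]],[0,c["fy"],c["cy"]],[0,0,1]])
    # x_d = x(1+k1 r^2)
    n=cv2.undistortPoints(np.array(uv,float).reshape(-1,1,2),K,np.array([c["k1"],0,0,0])).reshape(-1,2)
    q=c["orientation"]; M=R.from_quat([q[1],q[2],q[3],q[0]]).as_matrix()
    return c["position"], np.c_[n,np.ones(len(n))]@M.T
def plane(c,uv,z):
    p,d=ray(c,uv); return p+d*((z-p[2])/d[:,2])[:,None]
E
python3 - <<'E'
import pickle,cv2,numpy as np
from h import *
d=pickle.load(open("d0.pkl","rb")); im=d["top"]["image"]
a=cv2.resize(im[165:285,275:455],None,fx=4.4,fy=4.4,interpolation=cv2.INTER_CUBIC); cv2.imwrite("pics/mat.png",a)
b=cv2.resize(im[138:270,100:225],None,fx=4.5,fy=4.5,interpolation=cv2.INTER_CUBIC); cv2.imwrite("pics/case.png",b)
E
```

```text
(no output)
```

View pics/mat.png

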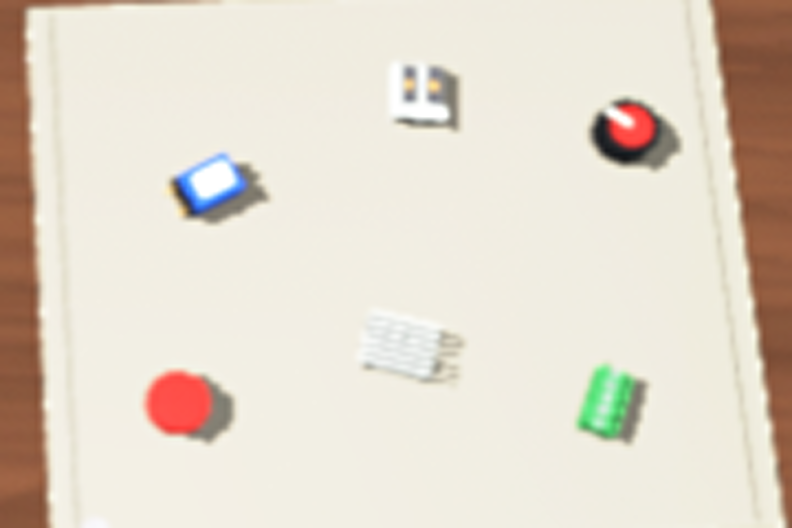

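View pics/case.png

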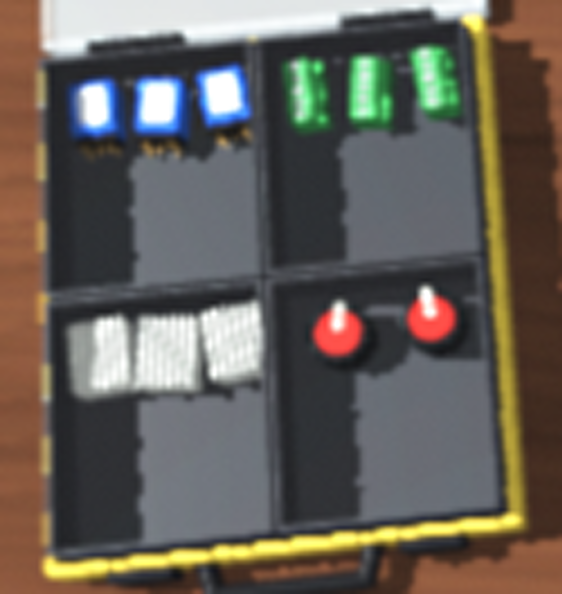

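The crops confirm the choice: fins on the heat sink (367,243), blades on the sharpener (370,186), and a red disc with white pointer on the knob (417,195). Next I measure the parts and the case.

```bash
cat > m.py <<'E'
from h import *
d=pickle.load(open("d0.pkl","rb"))
c=d["top"]
cr=np.array([[45,60],[468,25],[505,515],[50,557],[270,277]])/4.5+[100,138]-0.4
P=plane(c,cr,0.038)[:,:2]; print(P.round(4))
print([np.linalg.norm(P[i]-P[(i+1)%4]).round(4) for i in range(4)],P[:4].mean(0))
hx=(P[0]-P[3])+(P[1]-P[2]); a=np.arctan2(hx[1],hx[0]); print("case yaw",np.degrees(a))
ctr=(P[:4].mean(0)+P[4])/2; ux=np.array([np.cos(a),np.sin(a)]); uy=np.array([-ux[1],ux[0]])
for n,sx,sy in(("relay",1,1),("term",1,-1),("heat",-1,1),("knob",-1,-1)):
    b=ctr+sx*.059*ux+sy*.05*uy; print(n,"bin",b.round(4),"place",(b-.021*ux).round(4))
im=c["image"]; hsv=cv2.cvtColor(im,cv2.COLOR_BGR2HSV); H,S,V=cv2.split(hsv)
def m(box,mask):
    z=np.zeros(mask.shape,np.uint8); x0,y0,x1,y1=box; z[y0:y1,x0:x1]=mask[y0:y1,x0:x1]; 
    z=cv2.morphologyEx(z,cv2.MORPH_CLOSE,np.ones((3,3))); k=cv2.findContours(z,0,1)[0]; return max(k,key=cv2.contourArea)
for n,box,mask,z in (("heat",(350,230,382,256),(V>225)&(S<12),.018),("knob",(403,182,428,206),(S>140)&((H<10)|(H>170))|(V<60),.016),
  ("term",(402,244,424,268),(H>40)&(H<85)&(S>100),.018),("relay",(308,195,336,218),(H>100)&(H<130)&(S>80),.016)):
    k=m(box,(mask*255).astype(np.uint8)); W=plane(c,k.reshape(-1,2),z)[:,:2]
    (cx,cy),(w,h),t=cv2.minAreaRect((W*1000).astype(np.float32))
    if w<h: t+=90
    print(n,(round(cx),round(cy)),"size",(round(w,1),round(h,1)),"long axis deg",round(t%180,1))
E
python3 m.py
```

```text
[[0.6412 0.334 ]
 [0.6674 0.1389]
 [0.4374 0.1036]
 [0.4112 0.3007]
 [0.5413 0.2187]]
[np.float64(0.1968), np.float64(0.2327), np.float64(0.1988), np.float64(0.2324)] [0.53928512 0.21931758]
case yaw 8.489968942298002
relay bin [0.5913 0.2772] place [0.5705 0.2741]
term bin [0.6061 0.1783] place [0.5853 0.1752]
heat bin [0.4746 0.2598] place [0.4538 0.2567]
knob bin [0.4893 0.1608] place [0.4686 0.1577]
heat (472, -207) size (35.8, 28.0) long axis deg 78.0
knob (578, -318) size (24.1, 28.8) long axis deg 123.1
term (448, -302) size (17.6, 29.1) long axis deg 159.8
relay (546, -118) size (21.0, 30.4) long axis deg 119.3
```

>>> send_rows(increments=[{"dx": 3, "dy": 3.2, "dz": -0.6, "rz": 6, "hand": 0.6}, {"dx": 6, "dy": 6.4, "dz": -1.2, "rz": 12, "hand": 0.6}, {"dx": 9, "dy": 9.6, "dz": -1.8, "rz": 18, "hand": 0.6}, {"dx": 12, "dy": 12.8, "dz": -2.4, "rz": 24, "hand": 0.6}, {"dx": 15, "dy": 16, "dz": -3, "rz": 30, "hand": 0.6}], squeeze=30)

```text
invalid input at $.increments[0]: expected keys dx, dy, dz, rx, ry, rz, hand
```

>>> send_rows(increments=[{"dx": 4, "dy": 4, "dz": -2, "rz": 8, "hand": 0.6}, {"dx": 8, "dy": 8, "dz": -4, "rz": 16, "hand": 0.6}, {"dx": 12, "dy": 12, "dz": -6, "rz": 24, "hand": 0.6}, {"dx": 15, "dy": 15.5, "dz": -8, "rz": 30, "hand": 0.6}, {"dx": 15, "dy": 15.5, "dz": -8, "rz": 30, "hand": 0.6}])

```text
invalid input at $.increments[0]: expected keys dx, dy, dz, rx, ry, rz, hand
```

>>> send_rows(increments=[{"dx": 3, "dy": 3.2, "dz": -0.6, "rx": 0, "ry": 0, "rz": 6, "hand": 0.6}, {"dx": 6, "dy": 6.4, "dz": -1.2, "rx": 0, "ry": 0, "rz": 12, "hand": 0.6}, {"dx": 9, "dy": 9.6, "dz": -1.8, "rx": 0, "ry": 0, "rz": 18, "hand": 0.6}, {"dx": 12, "dy": 12.8, "dz": -2.4, "rx": 0, "ry": 0, "rz": 24, "hand": 0.6}, {"dx": 15, "dy": 16, "dz": -3, "rx": 0, "ry": 0, "rz": 30, "hand": 0.6}], squeeze=30)

```text
clock: 0.6
tcp_pos: [0.3227, -0.3609, 0.2009]
orientation: [-0.0, 0.912, 0.41, -0.0]
force: [0.6, -1.4, -0.4]
finger_gap: 0.599
finger_force: 0.0
```

>>> send_rows(increments=[{"dx": 4, "dy": 4, "dz": -2, "rx": 0, "ry": 0, "rz": 8, "hand": 0.6}, {"dx": 8, "dy": 8, "dz": -4, "rx": 0, "ry": 0, "rz": 16, "hand": 0.6}, {"dx": 12, "dy": 12, "dz": -6, "rx": 0, "ry": 0, "rz": 24, "hand": 0.6}, {"dx": 15, "dy": 15.5, "dz": -8, "rx": 0, "ry": 0, "rz": 30, "hand": 0.6}, {"dx": 15, "dy": 15.5, "dz": -8, "rx": 0, "ry": 0, "rz": 30, "hand": 0.6}])

```text
clock: 1.1
tcp_pos: [0.473, -0.2048, 0.1199]
orientation: [-0.001, 0.774, 0.633, -0.0]
force: [0.0, 0.1, 1.1]
finger_gap: 0.6
finger_force: 0.0
```

>>> send_rows(increments=[{"dx": 0, "dy": 0, "dz": -4, "rx": 0, "ry": 0, "rz": 0, "hand": 0.6}, {"dx": 0, "dy": 0, "dz": -8, "rx": 0, "ry": 0, "rz": 0, "hand": 0.6}, {"dx": 0, "dy": 0, "dz": -10.5, "rx": 0, "ry": 0, "rz": 0, "hand": 0.6}, {"dx": 0, "dy": 0, "dz": -11.5, "rx": 0, "ry": 0, "rz": 0, "hand": 0.6}, {"dx": 0, "dy": 0, "dz": -11.5, "rx": 0, "ry": 0, "rz": 0, "hand": 0.6}])

```text
clock: 1.6
tcp_pos: [0.4714, -0.2072, 0.0055]
orientation: [-0.001, 0.776, 0.631, -0.0]
force: [-0.2, -0.9, -0.0]
finger_gap: 0.598
finger_force: 0.0
```

>>> send_rows(increments=[{"dx": 0, "dy": 0, "dz": 0, "rx": 0, "ry": 0, "rz": 0, "hand": 0}, {"dx": 0, "dy": 0, "dz": 0, "rx": 0, "ry": 0, "rz": 0, "hand": 0}, {"dx": 0, "dy": 0, "dz": 0, "rx": 0, "ry": 0, "rz": 0, "hand": 0}, {"dx": 0, "dy": 0, "dz": 0, "rx": 0, "ry": 0, "rz": 0, "hand": 0}, {"dx": 0, "dy": 0, "dz": 0, "rx": 0, "ry": 0, "rz": 0, "hand": 0}])

```text
clock: 2.1
tcp_pos: [0.4727, -0.2079, 0.0078]
orientation: [0.001, 0.776, 0.631, 0.0]
force: [-0.4, 0.6, 7.0]
finger_gap: 0.271
finger_force: 30.1
```

>>> send_rows(increments=[{"dx": 0, "dy": 0, "dz": 2, "rx": 0, "ry": 0, "rz": 0, "hand": 0}, {"dx": 0, "dy": 1, "dz": 5, "rx": 0, "ry": 0, "rz": -4, "hand": 0}, {"dx": 0, "dy": 4, "dz": 8, "rx": 0, "ry": 0, "rz": -10, "hand": 0}, {"dx": 0, "dy": 8, "dz": 10, "rx": 0, "ry": 0, "rz": -17, "hand": 0}, {"dx": 0, "dy": 12, "dz": 10, "rx": 0, "ry": 0, "rz": -24, "hand": 0}])

```text
clock: 2.6
tcp_pos: [0.4733, -0.0868, 0.1096]
orientation: [0.002, 0.892, 0.453, 0.002]
force: [1.3, -0.4, -1.1]
finger_gap: 0.269
finger_force: 29.7
```

>>> send_rows(increments=[{"dx": 0, "dy": 4, "dz": 0, "rx": 0, "ry": 0, "rz": -6, "hand": 0}, {"dx": 0, "dy": 8, "dz": 0, "rx": 0, "ry": 0, "rz": -12, "hand": 0}, {"dx": 0, "dy": 12, "dz": 0, "rx": 0, "ry": 0, "rz": -18, "hand": 0}, {"dx": 0, "dy": 16, "dz": 0, "rx": 0, "ry": 0, "rz": -24, "hand": 0}, {"dx": 0, "dy": 20, "dz": 0, "rx": 0, "ry": 0, "rz": -30, "hand": 0}])

```text
clock: 3.1
tcp_pos: [0.4719, 0.1142, 0.1072]
orientation: [0.0, 0.978, 0.208, 0.001]
force: [1.0, -0.2, 0.6]
finger_gap: 0.273
finger_force: 29.7
```

>>> send_rows(increments=[{"dx": -0.4, "dy": 4, "dz": 0, "rx": 0, "ry": 0, "rz": -4, "hand": 0}, {"dx": -0.8, "dy": 8, "dz": 0, "rx": 0, "ry": 0, "rz": -8, "hand": 0}, {"dx": -1.4, "dy": 12, "dz": 0, "rx": 0, "ry": 0, "rz": -12, "hand": 0}, {"dx": -1.8, "dy": 14.4, "dz": 0, "rx": 0, "ry": 0, "rz": -15.7, "hand": 0}, {"dx": -1.8, "dy": 14.4, "dz": 0, "rx": 0, "ry": 0, "rz": -15.7, "hand": 0}])

```text
clock: 3.6
tcp_pos: [0.4535, 0.259, 0.1071]
orientation: [-0.0, 0.997, 0.075, 0.001]
force: [-0.7, 1.4, -0.1]
finger_gap: 0.268
finger_force: 29.7
```

```bash
cat > look.py <<'E'
import sys,cv2
from plant import imaging
n,o,x0,y0,x1,y1,f=sys.argv[1:]; x0,y0,x1,y1=map(int,(x0,y0,x1,y1))
im=imaging.get_image(n)["image"]; cv2.imwrite(f"pics/{o}.png",cv2.resize(im[y0:y1,x0:x1],None,fx=float(f),fy=float(f),interpolation=cv2.INTER_CUBIC))
E
python3 look.py scene s1 250 150 500 350 3
```

```text
(no output)
```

View pics/s1.png

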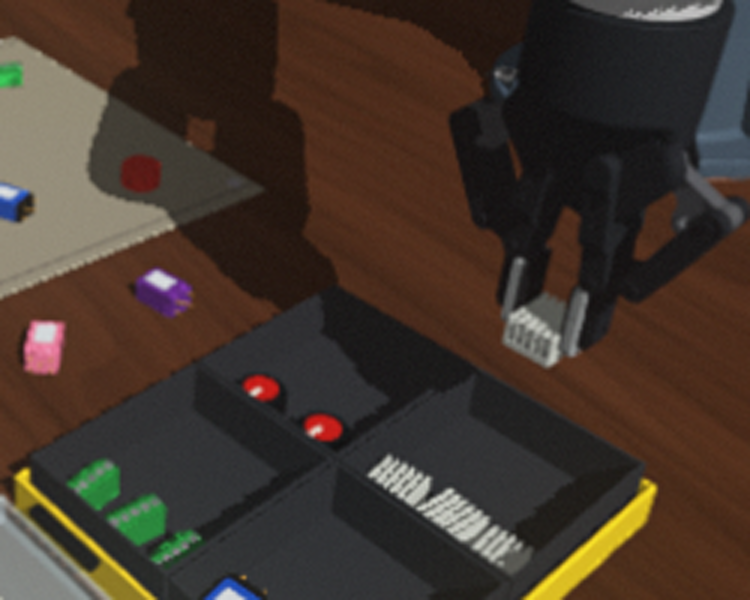

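The crop shows the heat sink held level between the pads at crop (535,330), above its bin. I'll lower it and release.

>>> send_rows(increments=[{"dx": 0, "dy": 0, "dz": -3, "rx": 0, "ry": 0, "rz": 0, "hand": 0}, {"dx": 0, "dy": 0, "dz": -6, "rx": 0, "ry": 0, "rz": 0, "hand": 0}, {"dx": 0, "dy": 0, "dz": -8, "rx": 0, "ry": 0, "rz": 0, "hand": 0}, {"dx": 0, "dy": 0, "dz": -9, "rx": 0, "ry": 0, "rz": 0, "hand": 0}, {"dx": 0, "dy": 0, "dz": -9.4, "rx": 0, "ry": 0, "rz": 0, "hand": 0}])

```text
clock: 4.15
tcp_pos: [0.454, 0.2557, 0.012]
orientation: [0.0, 0.997, 0.074, -0.0]
force: [0.2, 0.2, -0.8]
finger_gap: 0.274
finger_force: 29.7
```

>>> send_rows(increments=[{"dx": 0, "dy": 0, "dz": 0, "rx": 0, "ry": 0, "rz": 0, "hand": 0}, {"dx": 0, "dy": 0, "dz": 0, "rx": 0, "ry": 0, "rz": 0, "hand": 0.35}, {"dx": 0, "dy": 0, "dz": 0, "rx": 0, "ry": 0, "rz": 0, "hand": 0.45}, {"dx": 0, "dy": 0, "dz": 0, "rx": 0, "ry": 0, "rz": 0, "hand": 0.5}, {"dx": 0, "dy": 0, "dz": 0, "rx": 0, "ry": 0, "rz": 0, "hand": 0.5}])

```text
clock: 4.65
tcp_pos: [0.454, 0.2567, 0.0126]
orientation: [-0.0, 0.997, 0.074, 0.0]
force: [-0.6, 0.3, -0.5]
finger_gap: 0.5
finger_force: 0.0
```

>>> send_rows(increments=[{"dx": 0, "dy": 0, "dz": 2, "rx": 0, "ry": 0, "rz": 0, "hand": 0.5}, {"dx": 0, "dy": 0, "dz": 6, "rx": 0, "ry": 0, "rz": 0, "hand": 0.5}, {"dx": 0, "dy": 0, "dz": 10, "rx": 0, "ry": 0, "rz": 0, "hand": 0.5}, {"dx": 0, "dy": -4, "dz": 10, "rx": 0, "ry": 0, "rz": 0, "hand": 0.6}, {"dx": 0, "dy": -8, "dz": 10, "rx": 0, "ry": 0, "rz": 0, "hand": 0.6}])

```text
clock: 5.15
tcp_pos: [0.4543, 0.1763, 0.1136]
orientation: [-0.0, 0.997, 0.075, 0.001]
force: [0.6, -0.0, -0.1]
finger_gap: 0.596
finger_force: 0.0
```

Run:
```python
from plant import manip; s=manip.sense(); print(s["tcp_pos"],s["q"])
```

```text
[0.45430423 0.17630888 0.11361869] [ 2.74658393e-01  4.04307361e-01  1.91646440e+00 -7.81303216e-05
  8.17799767e-01  1.69472194e+00]
```

```bash
python3 - <<'E'
from h import *
c=pickle.load(open("d0.pkl","rb"))["top"]; H,S,V=cv2.split(cv2.cvtColor(c["image"],cv2.COLOR_BGR2HSV))
z=np.zeros_like(H); b=np.s_[182:206,403:430]; z[b]=(((S>140)&((H<10)|(H>170))&(V>120))[b]*255)
k=max(cv2.findContours(z,0,1)[0],key=cv2.contourArea); print(cv2.minEnclosingCircle(k), plane(c,[cv2.minEnclosingCircle(k)[0]],.02))
E
python3 look.py top t1 95 130 465 300 2.1
```

```text
((418.1000061035156, 193.5), 5.124545574188232) [[ 0.58064209 -0.31833076  0.02      ]]
```

View pics/t1.png

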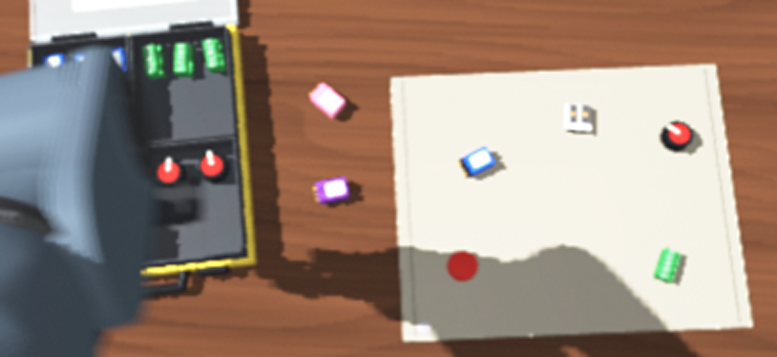

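The arm hides the heat sink bin, but the case and everything on the mat is undisturbed. The knob's red disc is at crop (677,133). Going for the knob.

>>> send_rows(increments=[{"dx": 1, "dy": -4, "dz": 0, "rx": 0, "ry": 0, "rz": 0, "hand": 0.6}, {"dx": 2, "dy": -8, "dz": 0, "rx": 0, "ry": 0, "rz": 0, "hand": 0.6}, {"dx": 3, "dy": -12, "dz": 0, "rx": 0, "ry": 0, "rz": 0, "hand": 0.6}, {"dx": 4, "dy": -16, "dz": 0, "rx": 0, "ry": 0, "rz": 0, "hand": 0.6}, {"dx": 5, "dy": -20, "dz": 0, "rx": 0, "ry": 0, "rz": 0, "hand": 0.65}])

```text
clock: 5.7
tcp_pos: [0.5041, -0.0251, 0.1125]
orientation: [0.0, 0.997, 0.074, 0.0]
force: [0.8, 1.1, 0.7]
finger_gap: 0.652
finger_force: 0.0
```

>>> send_rows(increments=[{"dx": 1, "dy": -4, "dz": 0, "rx": 0, "ry": 0, "rz": 0, "hand": 0.65}, {"dx": 2, "dy": -8, "dz": 0, "rx": 0, "ry": 0, "rz": 0, "hand": 0.65}, {"dx": 3, "dy": -12, "dz": 0, "rx": 0, "ry": 0, "rz": 0, "hand": 0.65}, {"dx": 4, "dy": -16, "dz": 0, "rx": 0, "ry": 0, "rz": 0, "hand": 0.65}, {"dx": 5, "dy": -20, "dz": 0, "rx": 0, "ry": 0, "rz": 0, "hand": 0.65}])

```text
clock: 6.2
tcp_pos: [0.554, -0.2252, 0.1124]
orientation: [-0.0, 0.997, 0.074, 0.0]
force: [1.1, 1.3, -0.4]
finger_gap: 0.653
finger_force: 0.0
```

>>> send_rows(increments=[{"dx": 1, "dy": -4, "dz": 0, "rx": 0, "ry": 0, "rz": 0, "hand": 0.65}, {"dx": 2, "dy": -8, "dz": -1, "rx": 0, "ry": 0, "rz": 0, "hand": 0.65}, {"dx": 2.6, "dy": -9.5, "dz": -3, "rx": 0, "ry": 0, "rz": 0, "hand": 0.65}, {"dx": 2.6, "dy": -9.5, "dz": -5, "rx": 0, "ry": 0, "rz": 0, "hand": 0.65}, {"dx": 2.6, "dy": -9.5, "dz": -5, "rx": 0, "ry": 0, "rz": 0, "hand": 0.65}])

```text
clock: 6.7
tcp_pos: [0.5784, -0.3179, 0.0594]
orientation: [-0.002, 0.997, 0.074, -0.002]
force: [0.4, 0.7, 0.4]
finger_gap: 0.653
finger_force: 0.0
```

>>> send_rows(increments=[{"dx": 0, "dy": 0, "dz": -2.5, "rx": 0, "ry": 0, "rz": 0, "hand": 0.65}, {"dx": 0, "dy": 0, "dz": -4.5, "rx": 0, "ry": 0, "rz": 0, "hand": 0.65}, {"dx": 0, "dy": 0, "dz": -5.3, "rx": 0, "ry": 0, "rz": 0, "hand": 0.65}, {"dx": 0, "dy": 0, "dz": -5.3, "rx": 0, "ry": 0, "rz": 0, "hand": 0.5}, {"dx": 0, "dy": 0, "dz": -5.3, "rx": 0, "ry": 0, "rz": 0, "hand": 0}])

```text
clock: 7.2
tcp_pos: [0.5805, -0.3186, 0.0106]
orientation: [0.0, 0.997, 0.074, 0.001]
force: [0.5, -1.8, 2.9]
finger_gap: 0.344
finger_force: 5.1
```

>>> send_rows(increments=[{"dx": 0, "dy": 0, "dz": 0, "rx": 0, "ry": 0, "rz": 0, "hand": 0}, {"dx": 0, "dy": 0, "dz": 0, "rx": 0, "ry": 0, "rz": 0, "hand": 0}, {"dx": 0, "dy": 0, "dz": 0, "rx": 0, "ry": 0, "rz": 0, "hand": 0}, {"dx": 0, "dy": 0, "dz": 0, "rx": 0, "ry": 0, "rz": 0, "hand": 0}])

```text
clock: 7.6
tcp_pos: [0.5806, -0.3188, 0.0108]
orientation: [0.001, 0.997, 0.074, 0.001]
force: [-0.8, 0.8, 6.8]
finger_gap: 0.331
finger_force: 30.1
```

>>> send_rows(increments=[{"dx": 0, "dy": 0, "dz": 3, "rx": 0, "ry": 0, "rz": 0, "hand": 0}, {"dx": 0, "dy": 1, "dz": 6, "rx": 0, "ry": 0, "rz": 0, "hand": 0}, {"dx": -1, "dy": 4, "dz": 9, "rx": 0, "ry": 0, "rz": 0, "hand": 0}, {"dx": -2, "dy": 8, "dz": 10, "rx": 0, "ry": 0, "rz": 0, "hand": 0}, {"dx": -3, "dy": 12, "dz": 10, "rx": 0, "ry": 0, "rz": 0, "hand": 0}])

```text
clock: 8.1
tcp_pos: [0.5503, -0.1978, 0.1117]
orientation: [0.001, 0.997, 0.074, 0.002]
force: [0.4, 0.3, -0.5]
finger_gap: 0.337
finger_force: 29.7
```

>>> send_rows(increments=[{"dx": -1, "dy": 4, "dz": 0, "rx": 0, "ry": 0, "rz": 0, "hand": 0}, {"dx": -2, "dy": 8, "dz": 0, "rx": 0, "ry": 0, "rz": 0, "hand": 0}, {"dx": -3, "dy": 12, "dz": 0, "rx": 0, "ry": 0, "rz": 0, "hand": 0}, {"dx": -4, "dy": 16, "dz": 0, "rx": 0, "ry": 0, "rz": 0, "hand": 0}, {"dx": -5, "dy": 20, "dz": 0, "rx": 0, "ry": 0, "rz": 0, "hand": 0}])

```text
clock: 8.6
tcp_pos: [0.4994, 0.003, 0.1099]
orientation: [0.0, 0.997, 0.074, 0.0]
force: [0.3, 0.2, 0.1]
finger_gap: 0.329
finger_force: 29.7
```

>>> send_rows(increments=[{"dx": -1, "dy": 4, "dz": 0, "rx": 0, "ry": 0, "rz": 0, "hand": 0}, {"dx": -2, "dy": 8, "dz": 0, "rx": 0, "ry": 0, "rz": 0, "hand": 0}, {"dx": -2.8, "dy": 12, "dz": 0, "rx": 0, "ry": 0, "rz": 0, "hand": 0}, {"dx": -3.2, "dy": 15.6, "dz": 0, "rx": 0, "ry": 0, "rz": 0, "hand": 0}, {"dx": -3.2, "dy": 15.6, "dz": -2, "rx": 0, "ry": 0, "rz": 0, "hand": 0}])

```text
clock: 9.1
tcp_pos: [0.4688, 0.1612, 0.0914]
orientation: [-0.001, 0.997, 0.076, 0.003]
force: [1.0, -0.3, 0.6]
finger_gap: 0.332
finger_force: 29.7
```

>>> send_rows(increments=[{"dx": 0, "dy": 0, "dz": -2, "rx": 0, "ry": 0, "rz": 0, "hand": 0}, {"dx": 0, "dy": 0, "dz": -4, "rx": 0, "ry": 0, "rz": 0, "hand": 0}, {"dx": 0, "dy": 0, "dz": -6, "rx": 0, "ry": 0, "rz": 0, "hand": 0}, {"dx": 0, "dy": 0, "dz": -7, "rx": 0, "ry": 0, "rz": 0, "hand": 0}, {"dx": 0, "dy": 0, "dz": -7.4, "rx": 0, "ry": 0, "rz": 0, "hand": 0}])

```text
clock: 9.6
tcp_pos: [0.4677, 0.1575, 0.0149]
orientation: [0.0, 0.997, 0.074, -0.0]
force: [0.7, 0.2, 0.6]
finger_gap: 0.333
finger_force: 29.7
```

>>> send_rows(increments=[{"dx": 0, "dy": 0, "dz": 0, "rx": 0, "ry": 0, "rz": 0, "hand": 0}, {"dx": 0, "dy": 0, "dz": 0, "rx": 0, "ry": 0, "rz": 0, "hand": 0.4}, {"dx": 0, "dy": 0, "dz": 0, "rx": 0, "ry": 0, "rz": 0, "hand": 0.5}, {"dx": 0, "dy": 0, "dz": 0, "rx": 0, "ry": 0, "rz": 0, "hand": 0.55}, {"dx": 0, "dy": 0, "dz": 0, "rx": 0, "ry": 0, "rz": 0, "hand": 0.55}])

```text
clock: 10.1
tcp_pos: [0.468, 0.1576, 0.0156]
orientation: [-0.0, 0.997, 0.074, 0.0]
force: [0.5, -0.3, 1.0]
finger_gap: 0.553
finger_force: 0.0
```

>>> send_rows(increments=[{"dx": 0, "dy": 0, "dz": 2, "rx": 0, "ry": 0, "rz": 0, "hand": 0.55}, {"dx": 0, "dy": 0, "dz": 6, "rx": 0, "ry": 0, "rz": 0, "hand": 0.55}, {"dx": 0, "dy": 0, "dz": 10, "rx": 0, "ry": 0, "rz": 0, "hand": 0.55}, {"dx": 0, "dy": -4, "dz": 10, "rx": 0, "ry": 0, "rz": -4, "hand": 0.55}, {"dx": 0, "dy": -8, "dz": 10, "rx": 0, "ry": 0, "rz": -8, "hand": 0.55}])

```text
clock: 10.6
tcp_pos: [0.4684, 0.0772, 0.1167]
orientation: [-0.0, 1.0, 0.004, 0.002]
force: [1.2, 0.2, -1.1]
finger_gap: 0.55
finger_force: 0.0
```

>>> send_rows(increments=[{"dx": -0.3, "dy": -4, "dz": 0, "rx": 0, "ry": 0, "rz": -4, "hand": 0.55}, {"dx": -0.6, "dy": -8, "dz": 0, "rx": 0, "ry": 0, "rz": -8, "hand": 0.55}, {"dx": -0.9, "dy": -12, "dz": 0, "rx": 0, "ry": 0, "rz": -12, "hand": 0.55}, {"dx": -1.2, "dy": -16, "dz": 0, "rx": 0, "ry": 0, "rz": -16, "hand": 0.55}, {"dx": -1.5, "dy": -20, "dz": 0, "rx": 0, "ry": 0, "rz": -20.7, "hand": 0.55}])

```text
clock: 11.1
tcp_pos: [0.4525, -0.1241, 0.1155]
orientation: [0.0, 0.984, -0.177, 0.0]
force: [0.8, 0.4, -0.3]
finger_gap: 0.546
finger_force: 0.0
```

>>> send_rows(increments=[{"dx": 0, "dy": -4, "dz": 0, "rx": 0, "ry": 0, "rz": 0, "hand": 0.55}, {"dx": -0.2, "dy": -8, "dz": 0, "rx": 0, "ry": 0, "rz": 0, "hand": 0.55}, {"dx": -0.4, "dy": -12, "dz": 0, "rx": 0, "ry": 0, "rz": 0, "hand": 0.55}, {"dx": -0.5, "dy": -16, "dz": 0, "rx": 0, "ry": 0, "rz": 0, "hand": 0.55}, {"dx": -0.5, "dy": -18, "dz": -2, "rx": 0, "ry": 0, "rz": 0, "hand": 0.55}])

```text
clock: 11.6
tcp_pos: [0.4487, -0.3062, 0.0971]
orientation: [0.001, 0.984, -0.176, 0.002]
force: [0.8, 0.6, -0.1]
finger_gap: 0.55
finger_force: 0.0
```

>>> send_rows(increments=[{"dx": 0, "dy": 0, "dz": -2, "rx": 0, "ry": 0, "rz": 0, "hand": 0.55}, {"dx": 0, "dy": 0, "dz": -5, "rx": 0, "ry": 0, "rz": 0, "hand": 0.55}, {"dx": 0, "dy": 0, "dz": -7.5, "rx": 0, "ry": 0, "rz": 0, "hand": 0.55}, {"dx": 0, "dy": 0, "dz": -8.6, "rx": 0, "ry": 0, "rz": 0, "hand": 0.55}, {"dx": 0, "dy": 0, "dz": -8.6, "rx": 0, "ry": 0, "rz": 0, "hand": 0.4}])

```text
clock: 12.1
tcp_pos: [0.4473, -0.302, 0.0083]
orientation: [-0.001, 0.985, -0.175, -0.001]
force: [-0.2, 0.2, 1.5]
finger_gap: 0.406
finger_force: 0.0
```

>>> send_rows(increments=[{"dx": 0, "dy": 0, "dz": 0, "rx": 0, "ry": 0, "rz": 0, "hand": 0}, {"dx": 0, "dy": 0, "dz": 0, "rx": 0, "ry": 0, "rz": 0, "hand": 0}, {"dx": 0, "dy": 0, "dz": 0, "rx": 0, "ry": 0, "rz": 0, "hand": 0}, {"dx": 0, "dy": 0, "dz": 0, "rx": 0, "ry": 0, "rz": 0, "hand": 0}, {"dx": 0, "dy": 0, "dz": 0, "rx": 0, "ry": 0, "rz": 0, "hand": 0}])

```text
clock: 12.6
tcp_pos: [0.4485, -0.3029, 0.0105]
orientation: [0.0, 0.985, -0.175, 0.001]
force: [-0.8, 1.0, 7.7]
finger_gap: 0.176
finger_force: 32.2
```

>>> send_rows(increments=[{"dx": 0, "dy": 0, "dz": 3, "rx": 0, "ry": 0, "rz": 0, "hand": 0}, {"dx": 0, "dy": 1, "dz": 6, "rx": 0, "ry": 0, "rz": 2, "hand": 0}, {"dx": 1, "dy": 4, "dz": 9, "rx": 0, "ry": 0, "rz": 5, "hand": 0}, {"dx": 2, "dy": 8, "dz": 10, "rx": 0, "ry": 0, "rz": 8, "hand": 0}, {"dx": 3, "dy": 12, "dz": 10, "rx": 0, "ry": 0, "rz": 11, "hand": 0}])

```text
clock: 13.1
tcp_pos: [0.479, -0.1818, 0.1117]
orientation: [0.001, 0.997, -0.08, 0.002]
force: [0.9, -0.3, -0.5]
finger_gap: 0.179
finger_force: 31.3
```

>>> send_rows(increments=[{"dx": 1.4, "dy": 4, "dz": 0, "rx": 0, "ry": 0, "rz": 3, "hand": 0}, {"dx": 2.8, "dy": 8, "dz": 0, "rx": 0, "ry": 0, "rz": 6, "hand": 0}, {"dx": 4.2, "dy": 12, "dz": 0, "rx": 0, "ry": 0, "rz": 9, "hand": 0}, {"dx": 5.6, "dy": 16, "dz": 0, "rx": 0, "ry": 0, "rz": 12, "hand": 0}, {"dx": 7, "dy": 20, "dz": 0, "rx": 0, "ry": 0, "rz": 15, "hand": 0}])

```text
clock: 13.6
tcp_pos: [0.5483, 0.0193, 0.1099]
orientation: [0.0, 0.999, 0.052, 0.0]
force: [0.4, -1.4, 0.3]
finger_gap: 0.174
finger_force: 31.3
```

>>> send_rows(increments=[{"dx": 1, "dy": 4, "dz": 0, "rx": 0, "ry": 0, "rz": 1, "hand": 0}, {"dx": 2, "dy": 8, "dz": 0, "rx": 0, "ry": 0, "rz": 2, "hand": 0}, {"dx": 3, "dy": 12, "dz": 0, "rx": 0, "ry": 0, "rz": 2.7, "hand": 0}, {"dx": 3.7, "dy": 15.7, "dz": 0, "rx": 0, "ry": 0, "rz": 2.7, "hand": 0}, {"dx": 3.7, "dy": 15.7, "dz": -2, "rx": 0, "ry": 0, "rz": 2.7, "hand": 0}])

```text
clock: 14.1
tcp_pos: [0.5868, 0.179, 0.0918]
orientation: [-0.001, 0.997, 0.076, 0.003]
force: [0.6, -0.2, -0.9]
finger_gap: 0.182
finger_force: 31.3
```

>>> send_rows(increments=[{"dx": 0, "dy": 0, "dz": -2, "rx": 0, "ry": 0, "rz": 0, "hand": 0}, {"dx": 0, "dy": 0, "dz": -4, "rx": 0, "ry": 0, "rz": 0, "hand": 0}, {"dx": 0, "dy": 0, "dz": -6, "rx": 0, "ry": 0, "rz": 0, "hand": 0}, {"dx": 0, "dy": 0, "dz": -7, "rx": 0, "ry": 0, "rz": 0, "hand": 0}, {"dx": 0, "dy": 0, "dz": -7.4, "rx": 0, "ry": 0, "rz": 0, "hand": 0}])

```text
clock: 14.6
tcp_pos: [0.5846, 0.1745, 0.0148]
orientation: [0.0, 0.997, 0.074, -0.0]
force: [0.1, -0.7, -0.0]
finger_gap: 0.174
finger_force: 31.3
```

>>> send_rows(increments=[{"dx": 0, "dy": 0, "dz": 0, "rx": 0, "ry": 0, "rz": 0, "hand": 0}, {"dx": 0, "dy": 0, "dz": 0, "rx": 0, "ry": 0, "rz": 0, "hand": 0.25}, {"dx": 0, "dy": 0, "dz": 0, "rx": 0, "ry": 0, "rz": 0, "hand": 0.4}, {"dx": 0, "dy": 0, "dz": 0, "rx": 0, "ry": 0, "rz": 0, "hand": 0.45}, {"dx": 0, "dy": 0, "dz": 0, "rx": 0, "ry": 0, "rz": 0, "hand": 0.45}])

```text
clock: 15.1
tcp_pos: [0.585, 0.1746, 0.0157]
orientation: [-0.0, 0.997, 0.074, 0.0]
force: [-0.1, -0.2, -0.2]
finger_gap: 0.451
finger_force: 0.0
```

>>> send_rows(increments=[{"dx": 0, "dy": 0, "dz": 2, "rx": 0, "ry": 0, "rz": 0, "hand": 0.45}, {"dx": 0, "dy": 0, "dz": 6, "rx": 0, "ry": 0, "rz": 0, "hand": 0.45}, {"dx": 0, "dy": 0, "dz": 10, "rx": 0, "ry": 0, "rz": 0, "hand": 0.45}, {"dx": 0, "dy": -4, "dz": 10, "rx": 0, "ry": 0, "rz": -7, "hand": 0.55}, {"dx": 0, "dy": -8, "dz": 10, "rx": 0, "ry": 0, "rz": -14, "hand": 0.55}])

```text
clock: 15.6
tcp_pos: [0.5854, 0.0943, 0.1169]
orientation: [-0.0, 0.999, -0.049, 0.001]
force: [0.3, -0.8, -0.7]
finger_gap: 0.546
finger_force: 0.0
```

>>> send_rows(increments=[{"dx": -0.8, "dy": -4.2, "dz": 0, "rx": 0, "ry": 0, "rz": -8, "hand": 0.55}, {"dx": -1.6, "dy": -8.4, "dz": 0, "rx": 0, "ry": 0, "rz": -16, "hand": 0.55}, {"dx": -2.4, "dy": -12.6, "dz": 0, "rx": 0, "ry": 0, "rz": -24, "hand": 0.55}, {"dx": -3.2, "dy": -17, "dz": 0, "rx": 0, "ry": 0, "rz": -32, "hand": 0.55}, {"dx": -3.9, "dy": -21.3, "dz": 0, "rx": 0, "ry": 0, "rz": -40, "hand": 0.55}])

```text
clock: 16.1
tcp_pos: [0.5453, -0.1201, 0.1156]
orientation: [-0.0, 0.921, -0.389, 0.0]
force: [1.2, 0.9, -0.4]
finger_gap: 0.546
finger_force: 0.0
```

>>> send_rows(increments=[{"dx": 0, "dy": 0, "dz": -2, "rx": 0, "ry": 0, "rz": -8, "hand": 0.55}, {"dx": 0, "dy": 0, "dz": -4, "rx": 0, "ry": 0, "rz": -15.2, "hand": 0.55}, {"dx": 0, "dy": 0, "dz": -6, "rx": 0, "ry": 0, "rz": -15.2, "hand": 0.55}, {"dx": 0, "dy": 0, "dz": -6, "rx": 0, "ry": 0, "rz": -15.2, "hand": 0.55}])

```text
clock: 16.5
tcp_pos: [0.5445, -0.1182, 0.0534]
orientation: [0.0, 0.863, -0.505, -0.002]
force: [0.6, -0.1, -0.2]
finger_gap: 0.549
finger_force: 0.0
```

>>> send_rows(increments=[{"dx": 0, "dy": 0, "dz": -2, "rx": 0, "ry": 0, "rz": 0, "hand": 0.55}, {"dx": 0, "dy": 0, "dz": -4, "rx": 0, "ry": 0, "rz": 0, "hand": 0.55}, {"dx": 0, "dy": 0, "dz": -4.6, "rx": 0, "ry": 0, "rz": 0, "hand": 0.55}, {"dx": 0, "dy": 0, "dz": -4.6, "rx": 0, "ry": 0, "rz": 0, "hand": 0.55}, {"dx": 0, "dy": 0, "dz": -4.6, "rx": 0, "ry": 0, "rz": 0, "hand": 0.4}])

```text
clock: 17.0
tcp_pos: [0.5465, -0.1186, 0.0104]
orientation: [-0.0, 0.863, -0.505, 0.001]
force: [0.3, -1.1, -0.5]
finger_gap: 0.409
finger_force: 0.0
```

>>> send_rows(increments=[{"dx": 0, "dy": 0, "dz": 0, "rx": 0, "ry": 0, "rz": 0, "hand": 0}, {"dx": 0, "dy": 0, "dz": 0, "rx": 0, "ry": 0, "rz": 0, "hand": 0}, {"dx": 0, "dy": 0, "dz": 0, "rx": 0, "ry": 0, "rz": 0, "hand": 0}, {"dx": 0, "dy": 0, "dz": 0, "rx": 0, "ry": 0, "rz": 0, "hand": 0}, {"dx": 0, "dy": 0, "dz": 0, "rx": 0, "ry": 0, "rz": 0, "hand": 0}])

```text
clock: 17.5
tcp_pos: [0.5465, -0.1186, 0.0105]
orientation: [-0.0, 0.863, -0.505, 0.001]
force: [-1.1, 0.8, 5.4]
finger_gap: 0.224
finger_force: 30.3
```

>>> send_rows(increments=[{"dx": 0, "dy": 0, "dz": 3, "rx": 0, "ry": 0, "rz": 0, "hand": 0}, {"dx": 0, "dy": 0, "dz": 6, "rx": 0, "ry": 0, "rz": 6, "hand": 0}, {"dx": 0, "dy": 3, "dz": 9, "rx": 0, "ry": 0, "rz": 13, "hand": 0}, {"dx": 0, "dy": 7, "dz": 10, "rx": 0, "ry": 0, "rz": 20, "hand": 0}, {"dx": 0.5, "dy": 11, "dz": 10, "rx": 0, "ry": 0, "rz": 27, "hand": 0}])

```text
clock: 18.0
tcp_pos: [0.5516, -0.0076, 0.112]
orientation: [-0.0, 0.958, -0.288, 0.002]
force: [1.5, -0.7, -0.7]
finger_gap: 0.219
finger_force: 29.7
```

>>> send_rows(increments=[{"dx": 0.4, "dy": 4, "dz": 0, "rx": 0, "ry": 0, "rz": 7, "hand": 0}, {"dx": 0.8, "dy": 8, "dz": 0, "rx": 0, "ry": 0, "rz": 14, "hand": 0}, {"dx": 1.2, "dy": 12, "dz": 0, "rx": 0, "ry": 0, "rz": 21, "hand": 0}, {"dx": 1.6, "dy": 16, "dz": 0, "rx": 0, "ry": 0, "rz": 28, "hand": 0}, {"dx": 2, "dy": 20, "dz": 0, "rx": 0, "ry": 0, "rz": 35, "hand": 0}])

```text
clock: 18.5
tcp_pos: [0.571, 0.1933, 0.1101]
orientation: [-0.0, 1.0, 0.014, 0.0]
force: [0.3, -0.1, 0.4]
finger_gap: 0.221
finger_force: 29.7
```

>>> send_rows(increments=[{"dx": 0, "dy": 4, "dz": 0, "rx": 0, "ry": 0, "rz": 4, "hand": 0}, {"dx": 0, "dy": 8.2, "dz": 0, "rx": 0, "ry": 0, "rz": 7.2, "hand": 0}, {"dx": 0, "dy": 8.2, "dz": 0, "rx": 0, "ry": 0, "rz": 7.2, "hand": 0}, {"dx": 0, "dy": 8.2, "dz": -2, "rx": 0, "ry": 0, "rz": 7.2, "hand": 0}])

```text
clock: 18.9
tcp_pos: [0.5721, 0.2752, 0.0919]
orientation: [-0.001, 0.997, 0.075, 0.002]
force: [0.4, -1.1, -1.2]
finger_gap: 0.227
finger_force: 29.7
```

>>> send_rows(increments=[{"dx": 0, "dy": 0, "dz": -2, "rx": 0, "ry": 0, "rz": 0, "hand": 0}, {"dx": 0, "dy": 0, "dz": -4, "rx": 0, "ry": 0, "rz": 0, "hand": 0}, {"dx": 0, "dy": 0, "dz": -6, "rx": 0, "ry": 0, "rz": 0, "hand": 0}, {"dx": 0, "dy": 0, "dz": -7, "rx": 0, "ry": 0, "rz": 0, "hand": 0}, {"dx": 0, "dy": 0, "dz": -7.4, "rx": 0, "ry": 0, "rz": 0, "hand": 0}])

```text
clock: 19.4
tcp_pos: [0.5707, 0.2731, 0.0148]
orientation: [0.0, 0.997, 0.074, -0.0]
force: [0.5, 0.1, 0.3]
finger_gap: 0.223
finger_force: 29.7
```

>>> send_rows(increments=[{"dx": 0, "dy": 0, "dz": 0, "rx": 0, "ry": 0, "rz": 0, "hand": 0}, {"dx": 0, "dy": 0, "dz": 0, "rx": 0, "ry": 0, "rz": 0, "hand": 0.3}, {"dx": 0, "dy": 0, "dz": 0, "rx": 0, "ry": 0, "rz": 0, "hand": 0.4}, {"dx": 0, "dy": 0, "dz": 0, "rx": 0, "ry": 0, "rz": 0, "hand": 0.45}, {"dx": 0, "dy": 0, "dz": 0, "rx": 0, "ry": 0, "rz": 0, "hand": 0.45}])

```text
clock: 19.9
tcp_pos: [0.571, 0.2736, 0.0157]
orientation: [-0.0, 0.997, 0.074, 0.0]
force: [0.1, -0.7, 0.1]
finger_gap: 0.452
finger_force: 0.0
```

>>> send_rows(increments=[{"dx": 0, "dy": 0, "dz": 2, "rx": 0, "ry": 0, "rz": 0, "hand": 0.45}, {"dx": 0, "dy": 0, "dz": 6, "rx": 0, "ry": 0, "rz": 0, "hand": 0.45}, {"dx": 0, "dy": 0, "dz": 10, "rx": 0, "ry": 0, "rz": 0, "hand": 0.45}, {"dx": 0, "dy": -4, "dz": 12, "rx": 0, "ry": 0, "rz": 0, "hand": 0.5}, {"dx": 0, "dy": -8, "dz": 14, "rx": 0, "ry": 0, "rz": 0, "hand": 0.5}])

```text
clock: 20.4
tcp_pos: [0.5709, 0.1933, 0.1569]
orientation: [-0.0, 0.997, 0.075, 0.001]
force: [1.4, 0.1, 0.6]
finger_gap: 0.502
finger_force: 0.0
```

>>> send_rows(increments=[{"dx": -2, "dy": -4, "dz": 0, "rx": 0, "ry": 0, "rz": 0, "hand": 0.5}, {"dx": -4, "dy": -8, "dz": 0, "rx": 0, "ry": 0, "rz": 0, "hand": 0.5}, {"dx": -6, "dy": -12, "dz": 0, "rx": 0, "ry": 0, "rz": 0, "hand": 0.5}, {"dx": -8, "dy": -16, "dz": 0, "rx": 0, "ry": 0, "rz": 0, "hand": 0.5}, {"dx": -10, "dy": -20, "dz": 0, "rx": 0, "ry": 0, "rz": 0, "hand": 0.5}])

```text
clock: 20.9
tcp_pos: [0.4699, -0.0078, 0.1556]
orientation: [0.0, 0.997, 0.074, 0.0]
force: [1.1, -0.5, -0.3]
finger_gap: 0.499
finger_force: 0.0
```

>>> send_rows(increments=[{"dx": -2, "dy": -4, "dz": 0, "rx": 0, "ry": 0, "rz": 0, "hand": 0.5}, {"dx": -4, "dy": -8, "dz": 0, "rx": 0, "ry": 0, "rz": 0, "hand": 0.5}, {"dx": -6, "dy": -12, "dz": 0, "rx": 0, "ry": 0, "rz": 0, "hand": 0.5}, {"dx": -8, "dy": -16, "dz": 0, "rx": 0, "ry": 0, "rz": 0, "hand": 0.5}, {"dx": -10, "dy": -20, "dz": 0, "rx": 0, "ry": 0, "rz": 0, "hand": 0.5}])

```text
clock: 21.4
tcp_pos: [0.3699, -0.2079, 0.1557]
orientation: [0.0, 0.997, 0.074, 0.0]
force: [1.1, -0.0, -0.4]
finger_gap: 0.499
finger_force: 0.0
```

```bash
python3 look.py top t2 95 130 465 300 2.1;python3 look.py scene s2 250 230 480 400 3.4
```

```text
(no output)
```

View pics/t2.png

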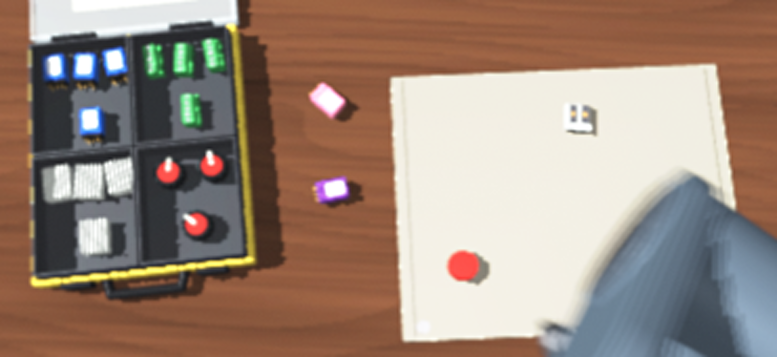

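View pics/s2.png

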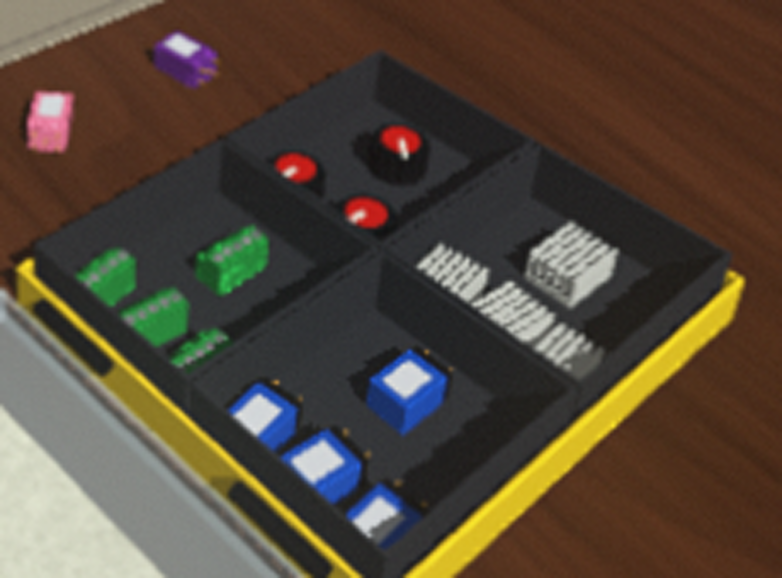

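Both views show each part flat and right way up in its own bin. In the top crop they are at relay (91,122), terminal block (190,108), heat sink (94,236) and knob (196,224). The cap (463,266) and sharpener (577,118) are still in place.

```bash
python3 -c "
from plant import order; print(order.finish_job())"
```

```text
the job is handed in; nothing more can be done
None
```

The heat sink, knob, terminal block and relay are each in their own bin, flat and right way up, the cap and sharpener were left where they lay, and the job is handed in at about 21 s on the robot's clock.

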